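# Clear a bearing-ball carrier tray and hold it over the scanner

### The job

The black carrier tray still has three loose steel parts on it besides its ball: while the tray stands on the bench, sort them, the round collar into the small square bin and both hexagonal spacers into the small long narrow bin (the two low bins beside the tray). Then pick the tray up by its upright handle plate without tipping the ball out of its pocket, and finish while holding it still and level in the gripper, its middle above the middle of the scanner's glass and its underside about 8 cm above the glass (do not put it down or let go). Leave the other things on the bench where they are.

Things in the scene. Friction and masses are not known exactly. Their poses are not given: they have to be found in the camera images.
- tray: flat loose black tray, 250 x 160 mm, 0.45 kg +-30 %. Origin: centre of its underside; x along the 250 mm, z up. Deck top at z = 6 mm; lips (4 mm thick) along both long edges reach z = 12 mm, the short ends have none. In its middle an upright aluminium handle plate, 60 mm along x, 12 mm thick along y, top at z = 64 mm, on a foot flange 76 x 26 mm up to z = 10 mm
- tray_grip (a point): point inside the tray's handle plate to grip at, 50 mm above the tray's underside and 14 mm below the plate's top edge, over the tray's middle; axes as the tray
- tray_pocket (a point): where the ball's centre is when it sits in the middle of its pocket: tray x = 85, y = 38, z = 17 mm. The pocket is an aluminium ring on the deck, 32 mm inside and 40 mm outside diameter, only 3 mm high; the ball lies loose in it and can roll about 8 mm off the middle
- ball_center (a point): centre of the loose steel ball, 22 mm in diameter, 43 g
- spacer_a: steel hexagonal spacer, 42 mm long, 14 mm across flats, 45 g, lying on a flat on the tray deck. Origin at its centre (7 mm above the deck), x along its length; at the start it lies roughly across the tray (along the tray's y, within 0.3 rad)
- spacer_b: second steel hexagonal spacer, the same as the first
- collar: steel collar (short tube), 28 mm outside, 16 mm inside diameter, 16 mm high, 45 g, standing on the tray deck with its bore upright. Origin: centre of its underside. The two spacers and the collar stand in any order near tray (x, y) = (-85, -38), (-85, 38) and (85, -38) mm
- long_bin: fixed open green bin, long and narrow: 80 mm along x, 150 mm along y, 40 mm high outside, walls and floor 3 mm. Origin: centre of its underside
- square_bin: fixed open green bin, square: 110 x 110 mm, 40 mm high outside, walls and floor 3 mm. Origin: centre of its underside
- scanner: fixed low grey scanner, 150 x 150 mm, 40 mm high, that reads trays from below through the dark glass in its top. Origin: centre of its underside
- scanner_glass (a point): centre of the scanner's glass (90 x 90 mm), on its top face, 40 mm above the bench
- cap: bystander: blue plastic cap, 48 mm across, 12 mm high, loose. Origin: centre of its underside
- tape: bystander: clear tape roll, 90 mm across, 24 mm high, loose. Origin: centre of its underside
- driver: bystander: screwdriver lying on the bench, loose, x from handle to tip
- caliper: bystander: caliper lying on the bench, 150 mm long, 10 mm high, loose, x along its length
- wash_bottle: bystander: upright clear bottle with a white cap, 68 mm across, 190 mm high, loose. Origin: centre of its underside
- jar: bystander: upright white jar, 56 mm across, 60 mm high, loose. Origin: centre of its underside
There are look-alikes about, which are no part of the job. What is shaped like the long_bin but orange or red is not meant.

How it is judged:
By the outcome, as a careful person would: the job done as asked, in the order asked, and still so for the second after the job is handed in, while the arm keeps its last pose, push and grip.
It also fails if it takes over 72 s, if anything falls off the work surface, if the arm or the gripper's body presses on something with over 40 N, if the wrist force passes 120 N, or if a joint passes its speed limit or range.

### The arm

A 6-joint arm with a two-finger parallel gripper is mounted at the origin on the work surface. World frame = base frame: x ahead of the robot, y to its left, z up, the work surface at z = 0. Lengths are in mm, angles in rad, forces in N, time in s.
With the tool pointing down it reaches from about 300 to 775 mm from the base axis. Payload 14.6 kg.
Tool frame: the origin (TCP) lies between the finger pads; the fingertips stand ahead of it and the grasp point (between the pads) lies 11 mm behind it (manip.finger_overhang is the z of the fingertips in the tool frame, in mm); z points along the fingers, y is the line along which they close (so a half turn about z gives the same grasp; the last joint's range is limited). The gripper opens to 94 mm and grips with 3 to 60 N. Pads are 16 mm wide; open, the fingers measure 119 mm over their backs; the gripper's body (75 mm by 177 mm) begins 78 mm behind the grasp point.
Start: joints at [1.28, 0.3, 1.521, -0, 1.321, -0.067], TCP at [122.063, 536.274, 213.446] pointing down, gripper open.
Joint ranges: [-3.03, 3.03], [-0.79, 2.21], [0.23, 2.52], [-1.04, 4.18], [0, 3.07], [-2.55, 2.55]. Speed limits (rad/s): [2.22, 2.22, 2.57, 3.14, 3.14, 3.14].

### API

Orientations are given as [roll, pitch, yaw] about the fixed x, y, z axes, in that order (R = Rz(yaw) Ry(pitch) Rx(roll)).
In Python, from cell import manip gives the robot as it stands.
- The arm moves only by the tool jog_arm, never from a script. Its argument "series" is a list of rows, each a list of 7 numbers: the shift along the world's x, y, z as a fraction of full scale, then the turn, a rotation vector about the world's x, y, z as a fraction of full scale, then the closure, from 0 (fully open) to 1 (shut). In form: [[dx, dy, dz, wx, wy, wz, fingers], ...]. A call has 1 to 8 rows; each row is the pose to reach, as a shift and turn from the pose commanded when the call began; what a row does not reach only later rows make up. Full scale, the value 1, is 120 mm for a shift and 90 degrees for a turn. A row lasts 1/12 s, in which the tool goes at most 41.7 mm and 7.16 degrees, less where a joint would pass 70% of its speed; a pose out of reach is approached as far as the arm can. A call with a number of a shift or a turn outside -1 to 1 is refused whole. A call with a gripper value outside its range is refused whole. The fingers move at their own pace and stop on an object; "grip_force" is the grip in N (left out, the last holds). Time passes only in rows, so rows that repeat a pose let the fingers close. It gives the time, the measured TCP pose, the force, the opening and the grip force at its end, in the units of the state.
- manip.read_state(): the state, without advancing time (a new reading comes with each control period).
- manip.camera(name): name is "side" or "top" or "wrist"; returns a dict with "frame" (400x640x3 uint8, red, green, blue), "vfov" (degrees; the focal length in pixels is half the picture's height over the tangent of half this angle, whatever the lens; pixels are square), "cx", "cy" (the principal point, pixels), "R" (3x3) and "t" (3): a world point X has camera coordinates R X + t; the wrist camera has in their place "hand_eye" (4x4, takes a point from camera to tool coordinates, whose origin is the TCP and whose axes are the flange's). Camera axes: x right, y down, z forward; pixel columns grow to the right and rows downward; lengths in mm; the calibration is good to about 2 mm. A picture is of the moment at which its call begins: read the wrist's pose just before it. There is no depth.
- manip.sign_off(): hands the job in; it is judged then, once.
The state is a dict: "clock": time; "joints": joint angles; "qd": joint speeds; "effort": joint torques, N m; "eef_pos": TCP position; "eef_rot": TCP orientation; "wrist_force": force on the tool from outside, world axes, zero at the start; "moment": the same for the moment, N m; "finger_gap": finger opening in mm; "finger_force": force on a finger pad.
Only numpy, scipy, OpenCV 4.12 (cv2) and the standard library are available. Lean on these libraries where they do the work, as an engineer would, in place of code of your own. Each camera call takes 0.05 s, during which the arm holds its last target. There are 200 camera calls.

## Working session

There is one attempt and no reset: what is moved stays moved. The work goes in short steps, Python scripts to look and compute and a tool call to move; the robot and the scene stay as the last step left them, time stands still between calls to the robot, and variables do not carry over. Pictures are saved under pics/ and viewed, at most 12 in all, crops included, and the job is handed in when it is done.

Besides the shell and the picture viewer there is one more tool, called after ">>>" in YAML: its name, and indented under it one key for each argument. jog_arm: Moves the arm, as the interface text tells. Its arguments: {"type":"object","properties":{"series":{"type":"array"},"grip_force":{"type":"number"}},"required":["series"]}

```bash
ls; mkdir -p pics; cat > h.py <<'E'
import numpy as np, cv2
from cell import manip
from scipy.spatial.transform import Rotation as Ro
def shot(n,f):
    s=manip.read_state(); c=manip.camera(n); cv2.imwrite(f'pics/{f}.png',c['frame'][:,:,::-1])
    fl=200/np.tan(np.radians(c['vfov']/2)); 
    if n=='wrist':
        R=Ro.from_euler('xyz',s['eef_rot']).as_matrix(); H=np.array(c['hand_eye']); Rc=R@H[:3,:3]; o=R@H[:3,3]+s['eef_pos']
    else:
        Rc=np.array(c['R']).T; o=-Rc@np.array(c['t'])
    np.savez(f'pics/{f}.npz',Rc=Rc,o=o,f=fl,c=[c['cx'],c['cy']]); return c['frame']
def px(f,u,v,z):
    d=np.load(f'pics/{f}.npz'); r=d['Rc']@np.array([(u-d['c'][0])/d['f'],(v-d['c'][1])/d['f'],1]); o=d['o']
    return (o+r*(z-o[2])/r[2]).round(1)
def proj(f,X):
    d=np.load(f'pics/{f}.npz'); p=d['Rc'].T@(np.array(X)-d['o']); return (p[:2]/p[2]*d['f']+d['c']).round(1)
E
python3 - <<'E'
from h import *
print(manip.read_state(), manip.finger_overhang)
for n in('top','side','wrist'): shot(n,n+'0'); d=np.load(f'pics/{n}0.npz'); print(n,d['o'],d['Rc'],d['f'],d['c'])
E
```

```text
pics
{'clock': 0.0, 'joints': array([ 1.28041729e+00,  3.00447816e-01,  1.52165480e+00, -1.60975560e-05,
        1.32070295e+00, -6.65651996e-02]), 'qd': array([ 0.00046075,  0.00078112, -0.00014006, -0.00124365,  0.00098288,
        0.00015898]), 'effort': array([-6.27455643e-05, -5.31799936e+01, -3.52752435e+01,  7.08074123e-02,
        2.43461947e-02, -1.04155467e-04]), 'eef_pos': array([121.9788318 , 536.01076768, 212.86791868]), 'eef_rot': array([-3.14038139e+00, -6.51204885e-05,  2.91778277e+00]), 'wrist_force': array([ 0.34933543,  0.40185016, -0.05199082]), 'moment': array([-0.04457675,  0.01524807,  0.05303513]), 'finger_force': 0.0, 'finger_gap': 93.67362414419888} 8.0
top [ 360.54201554  118.6085578  1242.28171756] [[ 0.00641074 -0.98550568  0.16952126]
 [-0.99997219 -0.00696413 -0.00266999]
 [ 0.00381186 -0.16949943 -0.98552291]] 422.26659582968614 [314.88632355 195.09831025]
side [ 382.65785336 -751.84667821  722.96032213] [[ 0.97771258 -0.12619374  0.16778932]
 [-0.20993111 -0.57752277  0.78892103]
 [-0.00265474 -0.80656221 -0.59114326]] 391.7022465881141 [324.09150398 199.96638686]
wrist [ 57.91934934 551.90733846 383.59090854] [[ 2.21914394e-01  9.48868847e-01  2.24503702e-01]
 [ 9.75065719e-01 -2.15734916e-01 -5.20124014e-02]
 [-9.19660044e-04  2.30448164e-01 -9.73084168e-01]] 300.10653220027507 [326.24219428 199.30154846]
```

View pics/top0.png

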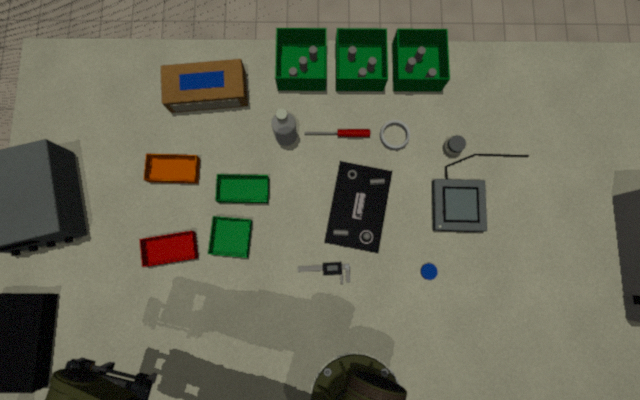

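View pics/side0.png

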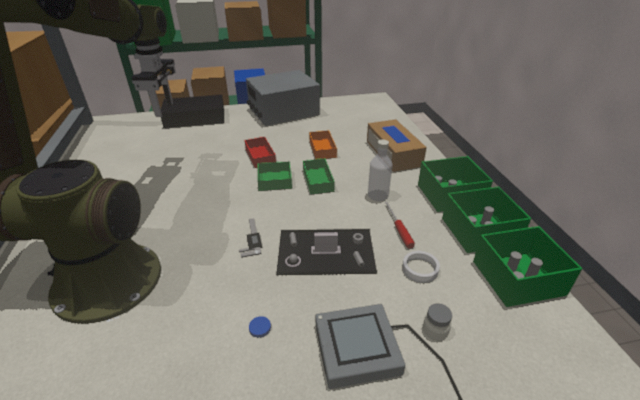

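The top view shows the tray centred at (359,207), the spacers at (377,181) and (341,233), the collar probably at (352,174) and the ball ring at (366,237). The scanner is at (460,205), the long green bin at (243,189) and the square green bin at (231,237). I'll enlarge the tray and compute positions.

```bash
python3 - <<'E'
from h import *
im=cv2.imread('pics/top0.png'); cv2.imwrite('pics/topz.png',cv2.resize(im[155:260,200:400],None,fx=4,fy=4,interpolation=cv2.INTER_CUBIC)) 
for n,u,v,z in [('c1',341,162,8),('c2',391,171,8),('c3',377,251,8),('c4',325,242,8),('collar',352,174,22),('spB',377,181,13),('spA',341,233,13),('ball',366,237,17),('handle',359,205,64),
 ('glass',461,205,40),('g1',444,188,40),('g2',478,188,40),('g3',479,221,40),('g4',444,222,40),('lb1',216,175,40),('lb2',268,174,40),('lb3',270,200,40),('lb4',219,202,40),
 ('sb1',215,217,40),('sb2',252,219,40),('sb3',248,258,40),('sb4',209,252,40),('bottle',285,118,190),('jar',455,144,60)]: print(n,px('top0',u,v,z))
E
```

```text
c1 [674.4  37.4   8. ]
c2 [ 647.8 -112.4    8. ]
c3 [409.5 -66.    8. ]
c4 [434.5  84.9   8. ]
collar [634.6   5.9  22. ]
spB [615.8 -69.1  13. ]
spA [460.6  38.6  13. ]
ball [449.2 -33.5  17. ]
handle [535.8  -9.2  64. ]
glass [ 541.4 -305.8   40. ]
g1 [ 590.9 -259.    40. ]
g2 [ 591.6 -357.8   40. ]
g3 [ 495.4 -355.    40. ]
g4 [ 491.9 -254.5   40. ]
lb1 [624.7 403.5  40. ]
lb2 [628.7 252.3  40. ]
lb3 [552.1 244.6  40. ]
lb4 [545.2 391.2  40. ]
sb1 [501.8 400.7  40. ]
sb2 [496.7 294.7  40. ]
sb3 [386.3 302.5  40. ]
sb4 [402.4 413.   40. ]
bottle [745.2 195.1 190. ]
jar [ 717.4 -290.7   60. ]
```

View pics/topz.png

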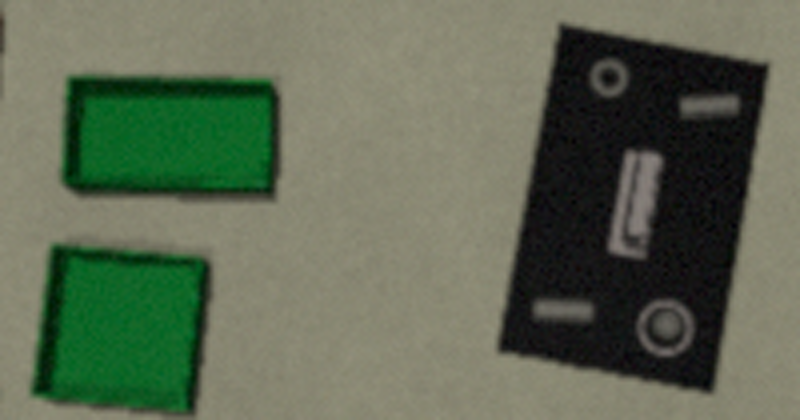

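The zoomed view confirms it: collar at the far left (608,77), far spacer at (710,104), near spacer at (563,310), ball in its ring at (666,327). So tray +x points toward the robot, yaw about 2.95. I'll move above the tray with the tool at yaw π/2.

>>> jog_arm:
  series:
    - [0.7, -0.89, 0, 0, 0, -0.172, 0.5]
    - [0.7, -0.89, 0, 0, 0, -0.172, 0.5]
    - [0.7, -0.89, 0, 0, 0, -0.172, 0.5]
    - [0.7, -0.89, 0, 0, 0, -0.172, 0.5]
  grip_force: 30

```text
clock: 0.48
eef_pos: [208.1, 426.3, 213.3]
eef_rot: [-3.141, 0.001, 2.644]
wrist_force: [-0.6, 0.1, -0.7]
finger_gap: 70.6
finger_force: 0.0
```

>>> jog_arm:
  series:
    - [0.7, -0.89, 0, 0, 0, -0.172, 0.5]
    - [0.7, -0.89, 0, 0, 0, -0.172, 0.5]
    - [0.7, -0.89, 0, 0, 0, -0.172, 0.5]
    - [0.7, -0.89, 0, 0, 0, -0.172, 0.5]

```text
clock: 0.82
eef_pos: [292.1, 319.6, 213.5]
eef_rot: [-3.141, 0.001, 2.374]
wrist_force: [-0.3, -0.1, 0.4]
finger_gap: 47.7
finger_force: 0.0
```

>>> jog_arm:
  series:
    - [0.7, -0.89, 0, 0, 0, -0.172, 0.5]
    - [0.7, -0.89, 0, 0, 0, -0.172, 0.5]
    - [0.7, -0.89, 0, 0, 0, -0.172, 0.5]
    - [0.7, -0.89, 0, 0, 0, -0.172, 0.5]

```text
clock: 1.15
eef_pos: [376.2, 212.9, 213.4]
eef_rot: [3.142, 0.001, 2.104]
wrist_force: [-0.3, 0.8, -0.5]
finger_gap: 46.8
finger_force: 0.0
```

>>> jog_arm:
  series:
    - [0.7, -0.89, 0, 0, 0, -0.172, 0.5]
    - [0.7, -0.89, 0, 0, 0, -0.172, 0.5]
    - [0.7, -0.89, 0, 0, 0, -0.172, 0.5]
    - [0.7, -0.89, 0, 0, 0, -0.172, 0.5]

```text
clock: 1.48
eef_pos: [460.2, 106.2, 213.2]
eef_rot: [-3.141, 0.0, 1.834]
wrist_force: [-0.1, -0.1, -0.4]
finger_gap: 46.6
finger_force: 0.0
```

>>> jog_arm:
  series:
    - [0.7, -0.89, 0, 0, 0, -0.172, 0.5]
    - [0.7, -0.89, 0, 0, 0, -0.172, 0.5]
    - [0.7, -0.89, 0, 0, 0, -0.172, 0.5]
    - [0.7, -0.89, 0, 0, 0, -0.172, 0.5]
    - [0.7, -0.89, 0, 0, 0, -0.172, 0.5]
    - [0.7, -0.89, 0, 0, 0, -0.172, 0.5]

```text
clock: 1.98
eef_pos: [541.8, 3.2, 212.9]
eef_rot: [-3.14, -0.0, 1.568]
wrist_force: [-1.1, 0.8, -0.4]
finger_gap: 46.7
finger_force: 0.0
```

```bash
python3 - <<'E'
from h import *
shot('wrist','w1'); im=cv2.imread('pics/w1.png')
cv2.imwrite('pics/w1z.png',cv2.resize(im[:, :],None,fx=1.25,fy=1.25,interpolation=cv2.INTER_CUBIC)) 
s=manip.read_state(); print(s['clock'],s['eef_pos'],s['eef_rot'],s['finger_gap'])
E
```

```text
2.0333 [541.51110995   3.67683589 213.19699769] [-3.14087725e+00 -3.90278975e-04  1.56870814e+00] 46.75632355588388
```

View pics/w1z.png

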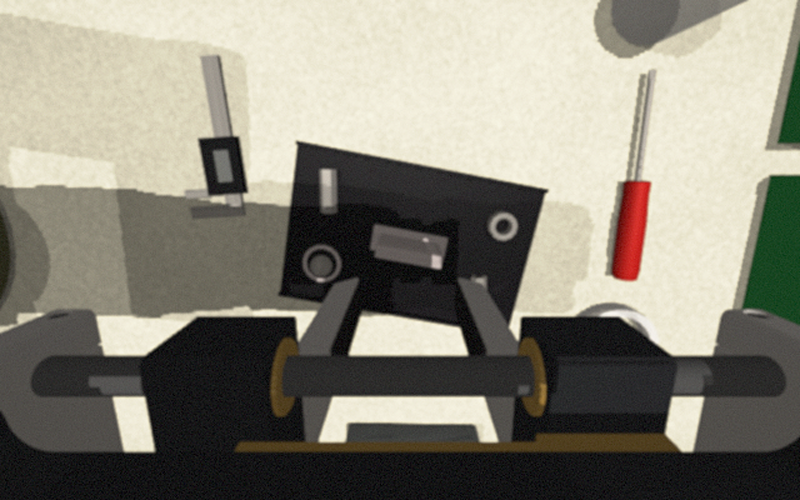

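The wrist view (1.25×) shows the near spacer at (328,190), collar at (503,226), ball at (321,264) and handle at (409,246). The far spacer is hidden behind a finger at about (480,285).

```bash
python3 - <<'E'
from h import *
for n,u,v,z in [('sp e1',328,170,20),('sp e2',328.5,204,20),('sp e2b',329,213,6),('collar',503,226,22),('ball',321,264,17),('c',298,142,12),('c',547,190,12),('c',281,294,12),('h1',374,225,64),('h2',448,240,64),('h3',446,268,10),('h4',372,253,10)]: print(n,px('w1',u/1.25,v/1.25,z))
im=cv2.imread('pics/w1.png'); cv2.imwrite('pics/w1c.png',cv2.resize(im[100:260,215:445],None,fx=3.4,fy=3.4,interpolation=cv2.INTER_CUBIC))
E
```

```text
sp e1 [466.6  61.9  20. ]
sp e2 [465.4  29.6  20. ]
sp e2b [462.4  18.9   6. ]
collar [635.1   8.   22. ]
ball [454.  -31.5  17. ]
c [437.6  87.9  12. ]
c [678.8  41.9  12. ]
c [409.  -65.4  12. ]
h1 [513.1  16.4  64. ]
h2 [577.2   3.   64. ]
h3 [581.6 -38.   10. ]
h4 [505.3 -21.9  10. ]
```

View pics/w1c.png

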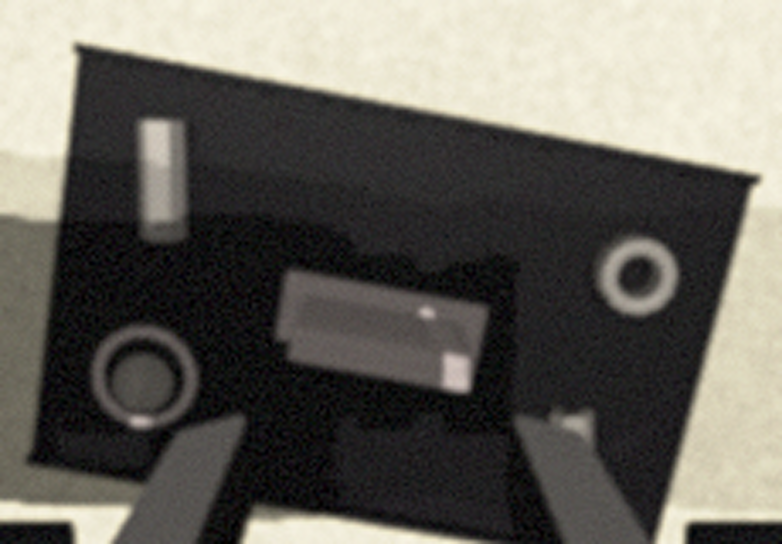

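```bash
python3 - <<'E'
from h import *
for n,u,v,z in [('sp e1',153,119,20),('sp e2',157,235,20),('collar',638,276,22),('ring',145,376,9),('hb1',288,360,64),('hb2',470,395,64),('c',80,46,12),('c',758,180,12),('c',33,462,12),('fl',283,270,10),('fr',490,308,10)]: print(n,px('w1',215+u/3.4,100+v/3.4,z))
E
```

```text
sp e1 [463.8  63.   20. ]
sp e2 [463.   22.4  20. ]
collar [635.4   7.5  22. ]
ring [453.2 -32.9   9. ]
hb1 [513.  -12.4  64. ]
hb2 [572.1 -24.4  64. ]
c [437.8  88.   12. ]
c [679.3  40.7  12. ]
c [408.8 -66.4  12. ]
fl [506.9   8.   10. ]
fr [583.9  -6.6  10. ]
```

>>> jog_arm:
  series:
    - [-0.655, 0.337, -0.3, 0, 0, 0, 0.5]
    - [-0.655, 0.337, -1, 0, 0, 0, 0.5]
    - [-0.655, 0.337, -1, 0, 0, 0, 0.5]
    - [-0.655, 0.337, -1, 0, 0, 0, 0.5]
    - [-0.655, 0.337, -1, 0, 0, 0, 0.5]
    - [-0.655, 0.337, -1, 0, 0, 0, 0.5]

```text
clock: 2.53
eef_pos: [462.9, 43.9, 93.9]
eef_rot: [-3.141, -0.0, 1.57]
wrist_force: [0.9, 0.4, 0.6]
finger_gap: 47.1
finger_force: 0.0
```

>>> jog_arm:
  series:
    - [0, 0, -0.25, 0, 0, 0, 0.5]
    - [0, 0, -0.45, 0, 0, 0, 0.5]
    - [0, 0, -0.58, 0, 0, 0, 0.5]
    - [0, 0, -0.645, 0, 0, 0, 0.5]
    - [0, 0, -0.645, 0, 0, 0, 0.5]
    - [0, 0, -0.645, 0, 0, 0, 0.5]

```text
clock: 3.03
eef_pos: [464.7, 42.8, 17.5]
eef_rot: [3.14, -0.0, 1.567]
wrist_force: [-0.1, -0.9, -0.4]
finger_gap: 46.8
finger_force: 0.0
```

>>> jog_arm:
  series:
    - [0, 0, 0, 0, 0, 0, 1]
    - [0, 0, 0, 0, 0, 0, 1]
    - [0, 0, 0, 0, 0, 0, 1]
    - [0, 0, 0, 0, 0, 0, 1]
    - [0, 0, 0, 0, 0, 0, 1]
    - [0, 0, 0, 0, 0, 0, 1]
    - [0, 0, 0, 0, 0, 0, 1]
    - [0, 0, 0, 0, 0, 0, 1]

```text
clock: 3.7
eef_pos: [463.6, 42.7, 16.3]
eef_rot: [3.141, -0.0, 1.567]
wrist_force: [-1.2, -0.2, 6.6]
finger_gap: 14.6
finger_force: 29.9
```

>>> jog_arm:
  series:
    - [0, 0, 0.1, 0, 0, 0, 1]
    - [0, 0, 0.3, 0, 0, 0, 1]
    - [0, 0, 0.6, 0, 0, 0, 1]
    - [0, 0.1, 0.8, 0, 0, 0, 1]
    - [0, 0.1, 0.8, 0, 0, 0, 1]

```text
clock: 4.12
eef_pos: [465.4, 55.7, 116.4]
eef_rot: [3.135, -0.001, 1.567]
wrist_force: [-0.4, -0.2, 0.7]
finger_gap: 14.7
finger_force: 29.9
```

>>> jog_arm:
  series:
    - [0.1, 0.2, 0, 0, 0, 0, 1]
    - [0.25, 0.45, 0, 0, 0, 0, 1]
    - [0.38, 0.7, 0, 0, 0, 0, 1]
    - [0.52, 1, 0, 0, 0, 0, 1]

```text
clock: 4.45
eef_pos: [526.1, 175.4, 111.1]
eef_rot: [-3.141, 0.0, 1.566]
wrist_force: [1.3, -0.4, -0.5]
finger_gap: 14.5
finger_force: 29.9
```

>>> jog_arm:
  series:
    - [0.15, 0.3, 0, 0, 0, 0, 1]
    - [0.3, 0.6, 0, 0, 0, 0, 1]
    - [0.45, 0.85, 0, 0, 0, 0, 1]
    - [0.52, 1, 0, 0, 0, 0, 1]
    - [0.52, 1, 0, 0, 0, 0, 1]
    - [0.52, 1, 0, 0, 0, 0, 1]

```text
clock: 4.95
eef_pos: [587.8, 295.0, 110.2]
eef_rot: [-3.14, 0.001, 1.568]
wrist_force: [-0.8, -0.2, -0.2]
finger_gap: 14.5
finger_force: 29.9
```

```bash
python3 - <<'E'
from h import *
s=manip.read_state(); print(s['clock'],s['eef_pos'],s['finger_gap'])
shot('wrist','w2'); im=cv2.imread('pics/w2.png'); t=cv2.imread('pics/top0.png')
shot('top','t2'); t=cv2.imread('pics/t2.png'); cv2.imwrite('pics/m2.png',np.vstack([cv2.resize(im,(560,350)),cv2.resize(t[155:260,200:400],(457,240)).__class__(0) if 0 else cv2.copyMakeBorder(cv2.resize(t[140:260,200:430],(460,240)),0,0,0,100,0)]))
E
```

```text
4.95 [587.76751021 295.00140678 110.17890669] 14.549861248932723
```

View pics/m2.png

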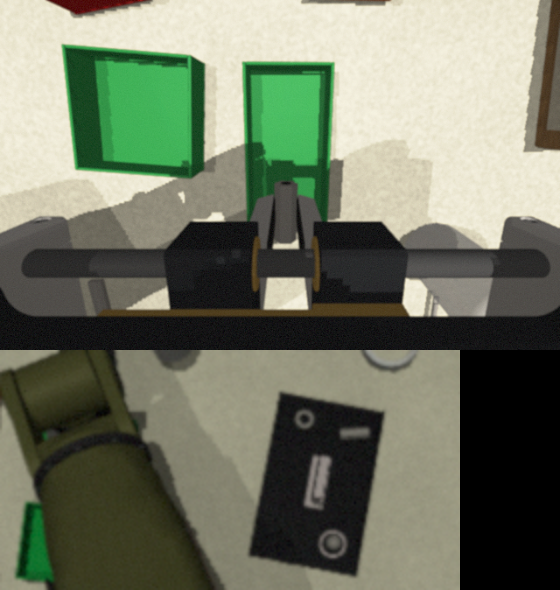

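The spacer is held and lined up over the long bin (bin centred on column 288, spacer on 286). The tray looks undisturbed. I'll lower it, release, and head to the far spacer.

>>> jog_arm:
  series:
    - [0, 0, -0.25, 0, 0, 0, 1]
    - [0, 0, -0.5, 0, 0, 0, 1]
    - [0, 0, -0.65, 0, 0, 0, 1]
    - [0, 0, -0.68, 0, 0, 0, 1]
    - [0, 0, -0.68, 0, 0, 0, 0.68]
    - [0, 0, -0.68, 0, 0, 0, 0.68]
    - [0, 0, -0.68, 0, 0, 0, 0.68]
    - [0, 0, -0.68, 0, 0, 0, 0.68]

```text
clock: 5.72
eef_pos: [588.9, 294.8, 32.1]
eef_rot: [3.139, -0.001, 1.567]
wrist_force: [0.4, 0.2, -0.1]
finger_gap: 29.8
finger_force: 0.0
```

>>> jog_arm:
  series:
    - [0, 0, 0.2, 0, 0, 0, 0.68]
    - [0, 0, 0.5, 0, 0, 0, 0.68]
    - [0, 0, 0.8, 0, 0, 0, 0.68]
    - [0, 0, 0.95, 0, 0, 0, 0.68]
    - [0, 0, 0.95, 0, 0, 0, 0.68]

```text
clock: 6.13
eef_pos: [590.0, 295.5, 150.9]
eef_rot: [3.133, -0.004, 1.567]
wrist_force: [0.4, 0.2, 0.5]
finger_gap: 29.9
finger_force: 0.0
```

```bash
python3 - <<'E'
from h import *
k=640/560
for u,v in [(244,63),(334,63),(63,45),(190,55),(75,168),(193,178)]: print(px('w2',u*k,v*k,40))
im=cv2.imread('pics/t2.png'); g=cv2.cvtColor(im,cv2.COLOR_BGR2GRAY)[170:192,364:390]
m=(g>g.max()*0.55).astype(np.uint8); n,l,st,c=cv2.connectedComponentsWithStats(m); print(st,c); i=np.argmax(st[1:,4])+1
ys,xs=np.nonzero(l==i); r=cv2.minAreaRect(np.c_[xs,ys].astype(np.float32)); print(r)
b=cv2.boxPoints(r)
print(px('top0',364+r[0][0],170+r[0][1],16),[px('top0',364+p[0],170+p[1],16) for p in b])
q=np.array([px('t2',364+x,170+y,16)[:2] for x,y in zip(xs,ys)]); w,V=np.linalg.eigh(np.cov(q.T)); print(q.mean(0),V[:,1])
# bias check for collar in same view
print(px('t2',200+305/2,140+69.0/2,22))
E
```

```text
[553.1 403.4  40. ]
[630.1 403.2  40. ]
[400.6 418.1  40. ]
[507.4 409.9  40. ]
[390.7 311.9  40. ]
[500.8 302.   40. ]
[[  0   0  26  22 505]
 [ 23   0   3   1   3]
 [  6   9  15   5  58]
 [ 25  16   1   6   6]] [[12.23960396 10.43564356]
 [24.          0.        ]
 [12.87931034 10.77586207]
 [25.         18.5       ]]
((13.0, 11.0), (4.0, 14.0), 90.0)
[615.2 -68.6  16. ] [array([621.1, -48. ,  16. ]), array([621.4, -89.5,  16. ]), array([609.3, -89.3,  16. ]), array([609. , -47.8,  16. ])]
[615.87413793 -68.28793103] [-0.08765148  0.9961512 ]
[633.1   4.4  22. ]
```

>>> jog_arm:
  series:
    - [0.08, -0.2, 0, 0, 0, 0, 0.5]
    - [0.08, -0.5, 0, 0, 0, 0, 0.5]
    - [0.08, -0.8, 0, 0, 0, 0, 0.5]
    - [0.08, -1, 0, 0, 0, 0, 0.5]

```text
clock: 6.47
eef_pos: [597.5, 172.1, 144.0]
eef_rot: [-3.141, 0.0, 1.566]
wrist_force: [1.1, -0.0, -0.4]
finger_gap: 47.1
finger_force: 0.0
```

>>> jog_arm:
  series:
    - [0.08, -0.34, 0, 0, 0, 0, 0.5]
    - [0.08, -0.68, 0, 0, 0, 0, 0.5]
    - [0.08, -1, 0, 0, 0, 0, 0.5]

```text
clock: 6.72
eef_pos: [607.2, 52.7, 144.1]
eef_rot: [-3.141, 0.0, 1.567]
wrist_force: [0.5, -0.1, 0.1]
finger_gap: 46.9
finger_force: 0.0
```

```bash
python3 - <<'E'
from h import *
print(px('w1',215+573/3.4,100+409/3.4,20))
im=shot('wrist','w3')[:,:,::-1]; cv2.imwrite('pics/w3z.png',cv2.resize(im[20:300,120:520],None,fx=2,fy=2)[:,:])
print(manip.read_state()['eef_pos'])
E
```

```text
[614.5 -43.   20. ]
[607.23991553  46.74043263 144.14984752]
```

View pics/w3z.png

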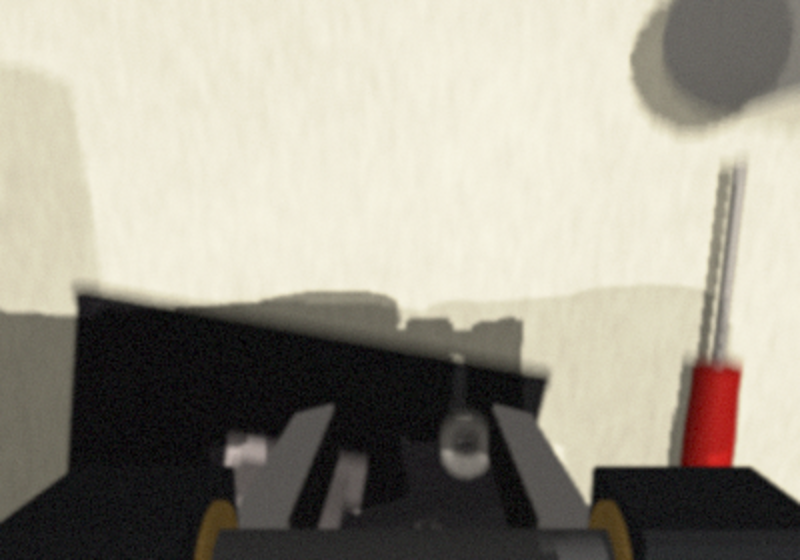

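The wrist view is blurred; the collar shows at (465,445) between the fingers and the near spacer's place is empty. The far spacer's visible end in the earlier picture agrees with the top-view estimate, so I'll go on.

>>> jog_arm:
  series:
    - [0.08, -0.34, 0, 0, 0, 0.056, 0.5]
    - [0.08, -0.68, 0, 0, 0, 0.056, 0.5]
    - [0.08, -0.95, 0, 0, 0, 0.056, 0.5]
    - [0.08, -1, -0.25, 0, 0, 0.056, 0.5]
    - [0.08, -1, -0.5, 0, 0, 0.056, 0.5]
    - [0.08, -1, -0.5, 0, 0, 0.056, 0.5]

```text
clock: 7.27
eef_pos: [614.2, -65.7, 78.8]
eef_rot: [-3.133, -0.002, 1.653]
wrist_force: [-0.0, 0.9, -1.2]
finger_gap: 46.8
finger_force: 0.0
```

>>> jog_arm:
  series:
    - [0, 0, -0.25, 0, 0, 0, 0.5]
    - [0, 0, -0.43, 0, 0, 0, 0.5]
    - [0, 0, -0.54, 0, 0, 0, 0.5]
    - [0, 0, -0.57, 0, 0, 0, 0.5]
    - [0, 0, -0.57, 0, 0, 0, 0.5]
    - [0, 0, -0.57, 0, 0, 0, 0.5]

```text
clock: 7.77
eef_pos: [617.8, -65.2, 17.5]
eef_rot: [3.14, 0.0, 1.655]
wrist_force: [0.9, -0.1, 0.1]
finger_gap: 47.3
finger_force: 0.0
```

>>> jog_arm:
  series:
    - [0, 0, 0, 0, 0, 0, 1]
    - [0, 0, 0, 0, 0, 0, 1]
    - [0, 0, 0, 0, 0, 0, 1]
    - [0, 0, 0, 0, 0, 0, 1]
    - [0, 0, 0, 0, 0, 0, 1]
    - [0, 0, 0, 0, 0, 0, 1]
    - [0, 0, 0, 0, 0, 0, 1]
    - [0, 0, 0, 0, 0, 0, 1]

```text
clock: 8.43
eef_pos: [617.1, -65.3, 16.3]
eef_rot: [3.141, 0.0, 1.655]
wrist_force: [-0.6, -0.3, 3.2]
finger_gap: 14.6
finger_force: 30.0
```

>>> jog_arm:
  series:
    - [0, 0, 0.1, 0, 0, 0, 1]
    - [0, 0, 0.3, 0, 0, 0, 1]
    - [0, 0, 0.6, 0, 0, -0.056, 1]
    - [0, 0, 0.85, 0, 0, -0.056, 1]
    - [0, 0.1, 0.85, 0, 0, -0.056, 1]

```text
clock: 8.85
eef_pos: [619.5, -54.8, 125.3]
eef_rot: [3.132, 0.002, 1.565]
wrist_force: [0.5, -0.2, -0.5]
finger_gap: 14.7
finger_force: 30.0
```

>>> jog_arm:
  series:
    - [-0.07, 0.3, 0, 0, 0, 0, 1]
    - [-0.07, 0.65, 0, 0, 0, 0, 1]
    - [-0.07, 1, 0, 0, 0, 0, 1]

```text
clock: 9.1
eef_pos: [608.2, 67.3, 118.6]
eef_rot: [3.141, -0.0, 1.566]
wrist_force: [0.8, 0.8, -0.6]
finger_gap: 14.3
finger_force: 30.0
```

>>> jog_arm:
  series:
    - [-0.07, 0.34, 0, 0, 0, 0, 1]
    - [-0.07, 0.67, 0, 0, 0, 0, 1]
    - [-0.07, 1, 0, 0, 0, 0, 1]

```text
clock: 9.35
eef_pos: [599.6, 188.2, 118.5]
eef_rot: [3.142, -0.0, 1.567]
wrist_force: [0.3, -0.3, -0.7]
finger_gap: 14.3
finger_force: 30.0
```

>>> jog_arm:
  series:
    - [-0.08, 0.34, 0, 0, 0, 0, 1]
    - [-0.08, 0.67, 0, 0, 0, 0, 1]
    - [-0.08, 1, 0, 0, 0, 0, 1]

```text
clock: 9.6
eef_pos: [589.8, 308.3, 118.5]
eef_rot: [3.142, -0.0, 1.568]
wrist_force: [0.9, -0.3, -0.3]
finger_gap: 14.6
finger_force: 30.0
```

>>> jog_arm:
  series:
    - [0, 0.2, 0, 0, 0, 0, 1]
    - [0, 0.32, 0, 0, 0, 0, 1]
    - [0, 0.32, 0, 0, 0, 0, 1]
    - [0, 0.32, 0, 0, 0, 0, 1]
    - [0, 0.32, 0, 0, 0, 0, 1]

```text
clock: 10.02
eef_pos: [590.7, 343.6, 118.1]
eef_rot: [-3.141, 0.0, 1.566]
wrist_force: [0.3, -0.8, -0.1]
finger_gap: 14.7
finger_force: 30.0
```

>>> jog_arm:
  series:
    - [0, 0, -0.25, 0, 0, 0, 1]
    - [0, 0, -0.5, 0, 0, 0, 1]
    - [0, 0, -0.69, 0, 0, 0, 1]
    - [0, 0, -0.72, 0, 0, 0, 1]
    - [0, 0, -0.72, 0, 0, 0, 0.68]
    - [0, 0, -0.72, 0, 0, 0, 0.68]
    - [0, 0, -0.72, 0, 0, 0, 0.68]
    - [0, 0, -0.72, 0, 0, 0, 0.68]

```text
clock: 10.68
eef_pos: [591.5, 344.6, 33.6]
eef_rot: [3.139, -0.001, 1.567]
wrist_force: [-0.3, 0.6, 0.6]
finger_gap: 29.7
finger_force: 0.0
```

>>> jog_arm:
  series:
    - [0, 0, 0.2, 0, 0, 0, 0.68]
    - [0, 0, 0.5, 0, 0, 0, 0.68]
    - [0, 0, 0.8, 0, 0, 0, 0.68]
    - [0, 0, 0.95, 0, 0, 0, 0.68]
    - [0, 0, 0.95, 0, 0, 0, 0.68]

```text
clock: 11.1
eef_pos: [592.4, 345.3, 152.5]
eef_rot: [3.133, -0.004, 1.567]
wrist_force: [0.1, -0.2, 0.5]
finger_gap: 30.3
finger_force: 0.0
```

>>> jog_arm:
  series:
    - [0.125, -0.2, 0, 0, 0, 0, 0.5]
    - [0.125, -0.5, 0, 0, 0, 0, 0.5]
    - [0.125, -0.8, 0, 0, 0, 0, 0.5]
    - [0.125, -0.94, 0, 0, 0, 0, 0.5]

```text
clock: 11.43
eef_pos: [605.6, 228.2, 145.4]
eef_rot: [-3.141, 0.001, 1.565]
wrist_force: [0.4, 0.8, 0.6]
finger_gap: 46.3
finger_force: 0.0
```

>>> jog_arm:
  series:
    - [0.125, -0.33, 0, 0, 0, 0, 0.5]
    - [0.125, -0.66, 0, 0, 0, 0, 0.5]
    - [0.125, -0.94, 0, 0, 0, 0, 0.5]

```text
clock: 11.68
eef_pos: [620.7, 116.8, 145.4]
eef_rot: [3.142, 0.0, 1.567]
wrist_force: [0.7, 0.4, -0.1]
finger_gap: 47.1
finger_force: 0.0
```

>>> jog_arm:
  series:
    - [0.125, -0.33, 0, 0, 0, 0, 0.5]
    - [0.125, -0.66, 0, 0, 0, 0, 0.5]
    - [0.125, -0.94, 0, 0, 0, 0, 0.5]
    - [0.125, -0.94, -0.2, 0, 0, 0, 0.5]
    - [0.125, -0.94, -0.5, 0, 0, 0, 0.5]
    - [0.125, -0.94, -0.5, 0, 0, 0, 0.5]

```text
clock: 12.18
eef_pos: [632.8, 5.7, 79.5]
eef_rot: [-3.133, -0.0, 1.566]
wrist_force: [-0.6, -0.1, -2.0]
finger_gap: 47.1
finger_force: 0.0
```

```bash
python3 - <<'E'
from h import *
s=manip.read_state(); print(s['clock'],s['eef_pos'],s['finger_gap'])
im=shot('wrist','w4')[:,:,::-1]; t=shot('top','t4')[:,:,::-1]
cv2.imwrite('pics/m4.png',np.vstack([cv2.resize(im,(480,300)),cv2.resize(t[140:260,200:392],(480,300))]))
E
```

```text
12.1833 [632.78510959   5.73370591  79.48088382] 47.14101978866465
```

View pics/m4.png

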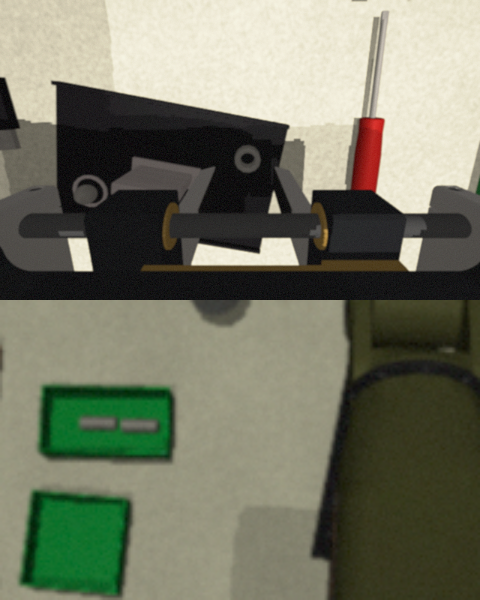

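Both spacers lie in the long bin, at (98,423) and (140,426) in the lower image. The collar is between the fingers at (247,158), so I'll descend, grip it and lift.

>>> jog_arm:
  series:
    - [0, 0, -0.25, 0, 0, 0, 0.5]
    - [0, 0, -0.43, 0, 0, 0, 0.5]
    - [0, 0, -0.54, 0, 0, 0, 0.5]
    - [0, 0, -0.575, 0, 0, 0, 0.5]
    - [0, 0, -0.575, 0, 0, 0, 0.5]
    - [0, 0, -0.575, 0, 0, 0, 0.5]
    - [0, 0, -0.575, 0, 0, 0, 1]
    - [0, 0, -0.575, 0, 0, 0, 1]

```text
clock: 12.95
eef_pos: [636.4, 6.0, 18.1]
eef_rot: [3.14, 0.0, 1.567]
wrist_force: [0.7, 1.0, -0.4]
finger_gap: 36.7
finger_force: 0.0
```

>>> jog_arm:
  series:
    - [0, 0, 0, 0, 0, 0, 1]
    - [0, 0, 0, 0, 0, 0, 1]
    - [0, 0, 0, 0, 0, 0, 1]
    - [0, 0, 0, 0, 0, 0, 1]

```text
clock: 13.28
eef_pos: [636.0, 6.0, 17.4]
eef_rot: [3.141, 0.0, 1.567]
wrist_force: [-2.1, -0.6, 6.4]
finger_gap: 26.7
finger_force: 30.0
```

>>> jog_arm:
  series:
    - [0, 0, 0.1, 0, 0, 0, 1]
    - [0, 0, 0.3, 0, 0, 0, 1]
    - [0, 0, 0.6, 0, 0, 0, 1]
    - [0, 0, 0.85, 0, 0, 0, 1]
    - [0, 0, 0.85, 0, 0, 0, 1]

```text
clock: 13.7
eef_pos: [638.1, 6.0, 126.1]
eef_rot: [3.132, 0.0, 1.567]
wrist_force: [1.1, 0.6, 1.0]
finger_gap: 26.2
finger_force: 30.0
```

>>> jog_arm:
  series:
    - [-0.1, 0.2, 0, 0, 0, 0, 1]
    - [-0.25, 0.47, 0, 0, 0, 0, 1]
    - [-0.4, 0.75, 0, 0, 0, 0, 1]
    - [-0.52, 0.97, 0, 0, 0, 0, 1]

```text
clock: 14.03
eef_pos: [571.9, 124.2, 118.9]
eef_rot: [-3.141, -0.0, 1.567]
wrist_force: [0.1, 1.2, -0.8]
finger_gap: 26.3
finger_force: 30.0
```

>>> jog_arm:
  series:
    - [-0.13, 0.25, 0, 0, 0, 0, 1]
    - [-0.26, 0.5, 0, 0, 0, 0, 1]
    - [-0.4, 0.75, 0, 0, 0, 0, 1]
    - [-0.52, 0.97, 0, 0, 0, 0, 1]

```text
clock: 14.37
eef_pos: [509.6, 240.4, 119.0]
eef_rot: [3.142, -0.0, 1.567]
wrist_force: [0.6, 0.7, 0.7]
finger_gap: 26.5
finger_force: 30.0
```

>>> jog_arm:
  series:
    - [-0.13, 0.25, 0, 0, 0, 0, 1]
    - [-0.28, 0.55, 0, 0, 0, 0, 1]
    - [-0.42, 0.82, 0, 0, 0, 0, 1]
    - [-0.51, 0.97, 0, 0, 0, 0, 1]
    - [-0.51, 0.97, 0, 0, 0, 0, 1]
    - [-0.51, 0.97, 0, 0, 0, 0, 1]

```text
clock: 14.87
eef_pos: [449.1, 355.8, 118.8]
eef_rot: [3.142, 0.0, 1.569]
wrist_force: [1.4, 0.1, -0.3]
finger_gap: 26.5
finger_force: 30.0
```

>>> jog_arm:
  series:
    - [0, 0, -0.25, 0, 0, 0, 1]
    - [0, 0, -0.5, 0, 0, 0, 1]
    - [0, 0, -0.69, 0, 0, 0, 1]
    - [0, 0, -0.74, 0, 0, 0, 1]
    - [0, 0, -0.74, 0, 0, 0, 1]
    - [0, 0, -0.74, 0, 0, 0, 0.5]
    - [0, 0, -0.74, 0, 0, 0, 0.5]
    - [0, 0, -0.74, 0, 0, 0, 0.5]

```text
clock: 15.53
eef_pos: [450.5, 355.6, 31.5]
eef_rot: [3.14, -0.001, 1.567]
wrist_force: [0.5, -0.1, -0.4]
finger_gap: 43.2
finger_force: 0.0
```

>>> jog_arm:
  series:
    - [0, 0, 0, 0, 0, 0, 0.5]
    - [0, 0, 0.2, 0, 0, 0, 0.5]
    - [0, 0, 0.5, 0, 0, 0, 0.5]
    - [0, 0, 0.8, 0, 0, 0, 0.5]
    - [0, 0, 0.95, 0, 0, 0, 0.5]
    - [0, 0, 0.95, 0, 0, 0, 0.5]

```text
clock: 16.03
eef_pos: [451.2, 356.4, 149.2]
eef_rot: [3.135, -0.005, 1.567]
wrist_force: [0.6, 0.3, -0.5]
finger_gap: 46.8
finger_force: 0.0
```

>>> jog_arm:
  series:
    - [0.05, -0.2, 0, 0, 0, 0.07, 0.5]
    - [0.1, -0.45, 0, 0, 0, 0.14, 0.5]
    - [0.2, -0.77, 0, 0, 0, 0.22, 0.5]
    - [0.2, -0.77, 0, 0, 0, 0.22, 0.5]

```text
clock: 16.37
eef_pos: [474.5, 258.8, 143.4]
eef_rot: [-3.141, 0.001, 1.92]
wrist_force: [1.0, -0.5, 0.1]
finger_gap: 46.6
finger_force: 0.0
```

>>> jog_arm:
  series:
    - [0.07, -0.26, 0, 0, 0, 0.07, 0.5]
    - [0.14, -0.52, 0, 0, 0, 0.14, 0.5]
    - [0.2, -0.77, 0, 0, 0, 0.22, 0.5]

```text
clock: 16.62
eef_pos: [497.6, 169.4, 143.5]
eef_rot: [-3.141, -0.0, 2.262]
wrist_force: [0.8, -0.6, 0.5]
finger_gap: 46.8
finger_force: 0.0
```

>>> jog_arm:
  series:
    - [0.07, -0.26, 0, 0, 0, 0.07, 0.5]
    - [0.14, -0.52, 0, 0, 0, 0.14, 0.5]
    - [0.2, -0.77, 0, 0, 0, 0.22, 0.5]

```text
clock: 16.87
eef_pos: [521.7, 76.7, 143.5]
eef_rot: [-3.141, -0.0, 2.606]
wrist_force: [0.3, 1.2, -0.6]
finger_gap: 47.2
finger_force: 0.0
```

>>> jog_arm:
  series:
    - [0.07, -0.26, 0, 0, 0, 0.07, 0.5]
    - [0.14, -0.52, 0, 0, 0, 0.14, 0.5]
    - [0.18, -0.76, 0, 0, 0, 0.22, 0.5]
    - [0.18, -0.76, 0, 0, 0, 0.22, 0.5]
    - [0.18, -0.76, 0, 0, 0, 0.22, 0.5]
    - [0.18, -0.76, 0, 0, 0, 0.22, 0.5]
    - [0.18, -0.76, 0, 0, 0, 0.22, 0.5]

```text
clock: 17.45
eef_pos: [543.1, -12.1, 143.7]
eef_rot: [3.142, -0.0, 2.947]
wrist_force: [0.5, -0.8, -0.0]
finger_gap: 47.1
finger_force: 0.0
```

```bash
python3 - <<'E'
from h import *
s=manip.read_state(); print(s['clock'],s['eef_pos'],s['eef_rot'],s['finger_gap'])
im=shot('wrist','w5')[:,:,::-1]; t=shot('top','t5')[:,:,::-1]
cv2.imwrite('pics/m5.png',np.vstack([cv2.resize(im[50:330,120:520],(600,420)),np.hstack([cv2.resize(t[160:260,200:270],(105,150)),np.zeros((150,495,3),np.uint8)])]))
E
```

```text
17.45 [543.08104674 -12.08883849 143.70664431] [ 3.14150937e+00 -2.37922819e-04  2.94670139e+00] 47.05940734981937
```

View pics/m5.png

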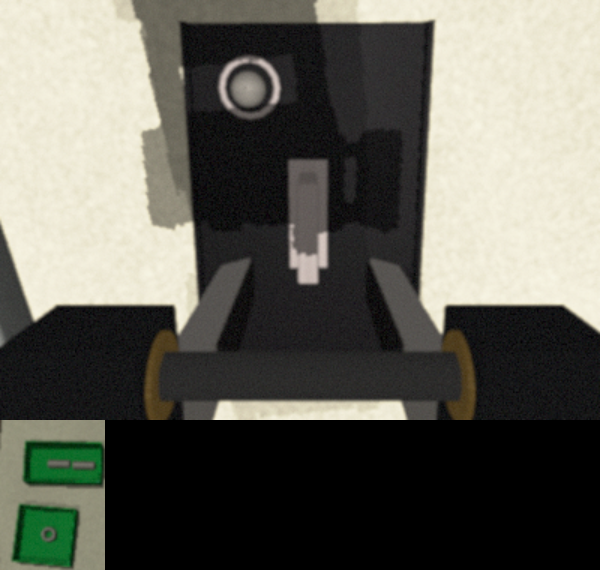

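The ball sits in its ring at (249,87), the handle is centred between the fingers at column 308, and the collar and spacers are in their bins. I'll check the tray centre along its length and refine the scanner position.

```bash
python3 - <<'E'
from h import *
P=lambda u,v,z: px('w5',120+u/1.5,50+v/1.5,z)
a,b=P(288,160,10),P(327,160,10); c,d=P(289,268,10),P(327,268,10); print(a,b,c,d,(a+b+c+d)/4)
e,f=P(182,22,9),P(434,22,9); print(e,f,(e+f)/2 + 125*np.array([.981,-.193,0]))
print(P(249,88,9))
t=cv2.imread('pics/t5.png')
g=cv2.cvtColor(t,cv2.COLOR_BGR2HSV)[170:240,425:495]; print(np.round(t[205,430:490].mean(1))); print(np.round(t[175:240,455].mean(1)))
print([px('top0',u,v,40) for u,v in [(432,180),(485,180),(488,232),(434,232)]])
E
```

```text
[503.2 -17.7  10. ] [508.2   8.   10. ] [578.1 -32.6  10. ] [583.3  -6.1  10. ] [543.2 -12.1  10. ]
[405.7 -65.7   9. ] [436.4  90.2   9. ] [543.675 -11.875   9.   ]
[452.7 -33.2   9. ]
[140. 105.  58.  35.  37.  64.  85.  90.  88.  90.  87.  87.  71.  40.
  23.  60.  82.  91.  90.  90.  92.  92.  90.  94.  88.  90.  93.  93.
  89.  92.  90.  89.  89.  90.  94.  90.  89.  90.  91.  91.  91.  90.
  91.  92.  91.  88.  70.  40.  25.  68.  83.  84.  84.  85.  84.  87.
 121. 140. 142. 140.]
[141. 139. 137. 119.  94.  86.  89.  84.  87.  84.  81.  66.  32.  53.
  82.  87.  91.  90.  90.  90.  90.  89.  92.  91.  90.  92.  89.  89.
  93.  90.  90.  90.  90.  90.  91.  89.  92.  90.  87.  89.  91.  91.
  88.  92.  75.  33.  21.  61.  84.  88.  83.  86.  84.  83.  73.  51.
  53. 101. 133. 137. 139. 137. 138. 138. 140.]
[array([ 614.3, -225.2,   40. ]), array([ 615.5, -379.6,   40. ]), array([ 464.1, -378.8,   40. ]), array([ 463.1, -224.7,   40. ])]
```

>>> jog_arm:
  series:
    - [0, 0, -0.25, 0, 0, 0, 0.5]
    - [0, 0, -0.5, 0, 0, 0, 0.5]
    - [0, 0, -0.72, 0, 0, 0, 0.5]
    - [0, 0, -0.84, 0, 0, 0, 0.5]
    - [0, 0, -0.873, 0, 0, 0, 0.5]
    - [0, 0, -0.873, 0, 0, 0, 0.5]
    - [0, 0, -0.873, 0, 0, 0, 0.5]
    - [0, 0, -0.873, 0, 0, 0, 0.5]

```text
clock: 18.22
eef_pos: [544.0, -12.9, 40.4]
eef_rot: [3.141, 0.002, 2.948]
wrist_force: [-1.1, -0.2, -0.3]
finger_gap: 47.0
finger_force: 0.0
```

>>> jog_arm:
  series:
    - [0, 0, 0, 0, 0, 0, 0.6]
    - [0, 0, 0, 0, 0, 0, 0.7]
    - [0, 0, 0, 0, 0, 0, 0.75]
    - [0, 0, 0, 0, 0, 0, 0.8]
    - [0, 0, 0, 0, 0, 0, 0.85]
    - [0, 0, 0, 0, 0, 0, 0.9]
    - [0, 0, 0, 0, 0, 0, 1]
    - [0, 0, 0, 0, 0, 0, 1]
  grip_force: 20

```text
clock: 18.88
eef_pos: [543.3, -13.2, 39.2]
eef_rot: [-3.142, 0.0, 2.948]
wrist_force: [-0.8, -0.3, 1.1]
finger_gap: 11.8
finger_force: 20.0
```

>>> jog_arm:
  series:
    - [0, 0, 0, 0, 0, 0, 1]
    - [0, 0, 0, 0, 0, 0, 1]
    - [0, 0, 0, 0, 0, 0, 1]
    - [0, 0, 0, 0, 0, 0, 1]
  grip_force: 55

```text
clock: 19.22
eef_pos: [543.3, -13.1, 39.1]
eef_rot: [-3.142, 0.0, 2.948]
wrist_force: [-1.0, -0.7, 2.7]
finger_gap: 11.9
finger_force: 55.0
```

```bash
python3 - <<'E'
from h import *
t=cv2.imread('pics/side0.png')[300:390,310:410]
d=(t.mean(2)<55).astype(np.uint8)
for f,sl in (('side0',(305,375,320,400)),('top0',(182,228,438,485))):
    im=cv2.imread(f'pics/{f}.png'); y0,y1,x0,x1=sl; m=(cv2.GaussianBlur(im,(3,3),0)[y0:y1,x0:x1].mean(2)<60).astype(np.uint8)
    n,l,s,c=cv2.connectedComponentsWithStats(m); i=1+np.argmax(s[1:,4]); ys,xs=np.nonzero(l==i)
    q=cv2.minAreaRect(np.c_[xs,ys].astype(np.float32)); h=cv2.approxPolyDP(cv2.convexHull(np.c_[xs,ys].astype(np.int32)),4,True)[:,0]+[x0,y0]
    W=np.array([px(f,u,v,40) for u,v in h]); print(s[i],h.tolist(),W.tolist(),W.mean(0))
E
```

```text
[ 14  37  55  22 115] [[388, 355], [339, 363], [334, 342], [386, 347]] [[590.6, -357.4, 40.0], [495.0, -353.6, 40.0], [496.1, -308.1, 40.0], [592.6, -340.3, 40.0]] [ 543.575 -339.85    40.   ]
[  4   4  38  37 426] [[479, 222], [444, 222], [442, 187], [477, 187]] [[492.5, -354.8, 40.0], [491.9, -254.5, 40.0], [593.8, -253.4, 40.0], [594.5, -355.1, 40.0]] [ 543.175 -304.45    40.   ]
```

Gripped, with a gap of 11.9 mm at 55 N. The glass centre is at about (544, -303.5). I'll lift gently.

>>> jog_arm:
  series:
    - [0, 0, 0.015, 0, 0, 0, 1]
    - [0, 0, 0.045, 0, 0, 0, 1]
    - [0, 0, 0.09, 0, 0, 0, 1]
    - [0, 0, 0.15, 0, 0, 0, 1]
    - [0, 0, 0.22, 0, 0, 0, 1]
    - [0, 0, 0.3, 0, 0, 0, 1]
    - [0, 0, 0.38, 0, 0, 0, 1]
    - [0, 0, 0.46, 0, 0, 0, 1]

```text
clock: 19.88
eef_pos: [543.4, -13.1, 95.6]
eef_rot: [3.142, 0.001, 2.948]
wrist_force: [1.2, -0.5, -5.3]
finger_gap: 11.6
finger_force: 55.0
```

>>> jog_arm:
  series:
    - [0, 0, 0.08, 0, 0, 0, 1]
    - [0, 0, 0.16, 0, 0, 0, 1]
    - [0, 0, 0.24, 0, 0, 0, 1]
    - [0, 0, 0.32, 0, 0, 0, 1]
    - [0, 0, 0.4, 0, 0, 0, 1]
    - [0, 0, 0.46, 0, 0, 0, 1]
    - [0, 0, 0.5, 0, 0, 0, 1]
    - [0, 0, 0.53, 0, 0, 0, 1]

```text
clock: 20.55
eef_pos: [543.3, -13.1, 158.5]
eef_rot: [3.142, 0.0, 2.948]
wrist_force: [-0.1, 0.5, -5.2]
finger_gap: 11.9
finger_force: 55.0
```

>>> jog_arm:
  series:
    - [0, 0, 0.01, 0, 0, 0, 1]
    - [0, 0, 0.01, 0, 0, 0, 1]
    - [0, 0, 0.01, 0, 0, 0, 1]
    - [0, 0, 0.01, 0, 0, 0, 1]

```text
clock: 20.88
eef_pos: [543.1, -13.1, 158.7]
eef_rot: [-3.142, -0.001, 2.948]
wrist_force: [0.1, -0.0, -4.2]
finger_gap: 11.5
finger_force: 55.0
```

```bash
python3 - <<'E'
from h import *
s=manip.read_state(); print(s['clock'],s['eef_pos'],s['eef_rot'],s['finger_gap'],s['moment'],s['wrist_force'])
im=shot('wrist','w6')[:,:,::-1]; t=shot('side','s6')[:,:,::-1]
cv2.imwrite('pics/m6.png',np.vstack([cv2.resize(im[50:330,120:520],(430,300)),cv2.resize(t[170:300,240:426],(430,300))]))
E
```

```text
20.8833 [543.08311182 -13.11864348 158.65439118] [-3.14150481e+00 -7.21377426e-04  2.94769429e+00] 11.491687399369816 [ 0.00973516 -0.08016578  0.01647592] [ 0.13788931 -0.04678867 -4.20877254]
```

View pics/m6.png

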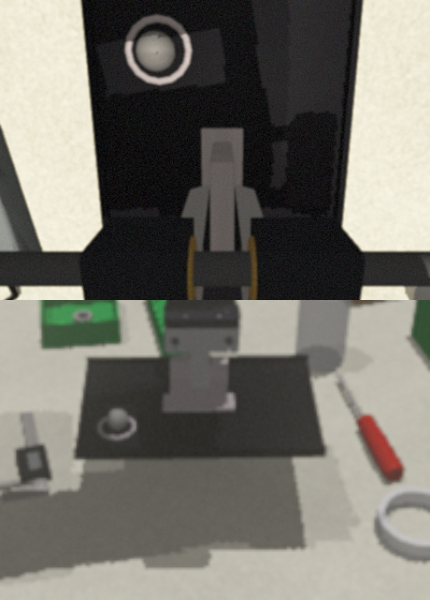

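The tray is level, the ball is in its ring at (157,51), and the collar shows in the square bin. Next I'll carry the tray to the scanner.

>>> jog_arm:
  series:
    - [0, -0.02, 0, 0, 0, 0, 1]
    - [0, -0.06, 0, 0, 0, 0, 1]
    - [0, -0.12, 0, 0, 0, 0, 1]
    - [0, -0.2, 0, 0, 0, 0, 1]
    - [0, -0.3, 0, 0, 0, 0, 1]
    - [0, -0.42, 0, 0, 0, 0, 1]
    - [0, -0.54, 0, 0, 0, 0, 1]
    - [0, -0.66, 0, 0, 0, 0, 1]

```text
clock: 21.65
eef_pos: [543.1, -94.1, 159.1]
eef_rot: [-3.141, 0.0, 2.947]
wrist_force: [0.5, 0.0, -5.1]
finger_gap: 11.4
finger_force: 55.0
```

>>> jog_arm:
  series:
    - [0, -0.12, 0, 0, 0, 0, 1]
    - [0, -0.24, 0, 0, 0, 0, 1]
    - [0, -0.36, 0, 0, 0, 0, 1]
    - [0, -0.48, 0, 0, 0, 0, 1]
    - [0, -0.6, 0, 0, 0, 0, 1]
    - [0, -0.72, 0, 0, 0, 0, 1]
    - [0, -0.84, 0, 0, 0, 0, 1]
    - [0, -0.96, 0, 0, 0, 0, 1]

```text
clock: 22.32
eef_pos: [543.2, -209.0, 159.1]
eef_rot: [-3.142, -0.0, 2.948]
wrist_force: [0.3, 0.3, -5.0]
finger_gap: 11.6
finger_force: 55.0
```

>>> jog_arm:
  series:
    - [0, -0.12, 0, 0, 0, 0, 1]
    - [0, -0.24, 0, 0, 0, 0, 1]
    - [0, -0.36, 0, 0, 0, 0, 1]
    - [0, -0.48, 0, 0, 0, 0, 1]
    - [0, -0.58, 0, 0, 0, 0, 1]
    - [0.002, -0.66, 0, 0, 0, 0, 1]
    - [0.005, -0.72, 0, 0, 0, 0, 1]
    - [0.008, -0.76, 0, 0, 0, 0, 1]

```text
clock: 22.98
eef_pos: [544.2, -299.6, 159.0]
eef_rot: [3.142, -0.0, 2.947]
wrist_force: [-0.2, 1.0, -5.8]
finger_gap: 11.5
finger_force: 55.0
```

>>> jog_arm:
  series:
    - [0, -0.02, 0.001, 0, 0, 0, 1]
    - [0, -0.035, 0.003, 0, 0, 0, 1]
    - [0, -0.04, 0.003, 0, 0, 0, 1]
    - [0, -0.04, 0.003, 0, 0, 0, 1]
    - [0, -0.04, 0.003, 0, 0, 0, 1]
    - [0, -0.04, 0.003, 0, 0, 0, 1]
    - [0, -0.04, 0.003, 0, 0, 0, 1]
    - [0, -0.04, 0.003, 0, 0, 0, 1]

```text
clock: 23.65
eef_pos: [544.2, -303.4, 159.5]
eef_rot: [-3.142, -0.0, 2.948]
wrist_force: [-0.1, -2.1, -5.5]
finger_gap: 11.4
finger_force: 55.0
```

```bash
python3 - <<'E'
from h import *
s=manip.read_state(); print(s['clock'],s['eef_pos'],s['eef_rot'],s['finger_gap'],np.abs(s['qd']).max())
im=shot('wrist','w7')[:,:,::-1]; t=shot('side','s7')[:,:,::-1]
cv2.imwrite('pics/m7.png',np.vstack([cv2.resize(im[50:330,120:520],(430,300)),cv2.resize(t[200:400,220:507],(430,300))]))
E
```

```text
23.65 [ 544.24328618 -303.37745954  159.46169238] [-3.14158990e+00 -6.61842302e-06  2.94791329e+00] 11.398936700686763 0.0018579870394624795
```

View pics/m7.png

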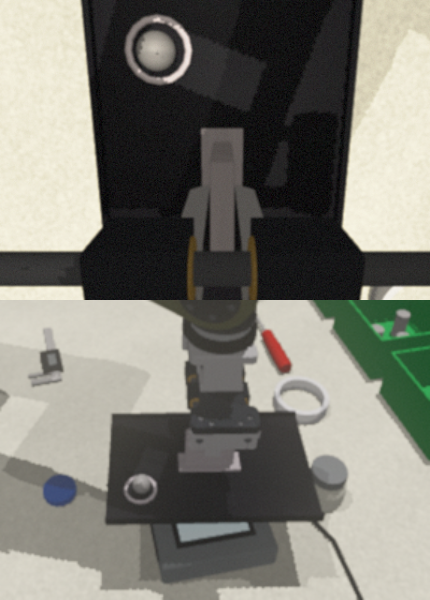

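The tray is held level and still above the scanner, with the ball in its ring at (157,50). I'll hand in now.

```bash
python3 -c "from cell import manip; print(manip.sign_off())"
```

```text
the job is handed in; nothing more can be done
None
```

The job is handed in at about 24 s: the collar is in the square bin, both spacers are in the long bin, and the tray, with its ball still in the pocket, is held level about 8 cm above the scanner glass, centred to within a few mm by the camera estimate.

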